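# Rescue a cross-threaded pressure-can cap, screw it home and latch it

### The arm

A 6-joint arm with a two-finger parallel gripper is mounted at the origin on a cart in front of the work surface, level with it; the furniture and walls round the work are solid. World frame = base frame: x ahead of the robot, y to its left, z up, the work surface at z = 0. Lengths are in m, angles in rad, forces in N, time in s.
With the tool pointing down it reaches from about 0.35 to 0.975 m from the base axis. Payload 7.1 kg.
Tool frame: the origin (TCP) lies midway between the tips of the shut fingers; the grasp point (between the pads) lies 19 mm behind it; z points along the fingers, y is the line along which they close (so a half turn about z gives the same grasp; the last joint's range is limited). The gripper opens to 88 mm and grips with 3 to 60 N. Pads are 20 mm wide; open, the fingers measure 115 mm over their backs; the gripper's body (75 mm by 178 mm) begins 61 mm behind the grasp point.
Start: joints at [-1.202, 0.423, 1.63, -0, 1.089, -0.019], TCP at [0.236, -0.579, 0.223] pointing down, gripper open.
Joint ranges: [-3, 3], [-0.9, 2.11], [0.09, 2.58], [-1.31, 4.45], [0.11, 2.69], [-2.54, 2.54]. Speed limits (rad/s): [2.39, 2.39, 3.01, 3.14, 3.14, 3.14].

### API

Orientations are given as a unit quaternion [w, x, y, z].
In Python, from station import manip, kin, viewer, nets gives the robot as it stands. Calls block until the motion is done:
- manip.move_pose(position, orientation): joint-space move of the TCP to a pose.
- manip.movel(position, frame=None, v=0.15, until_force=None): straight line of the TCP; frame=None keeps the orientation; v is the mean speed in m/s. With until_force (N) it stops when the force on the tool has changed by that much, and returns True; else False.
- manip.movej(angles): joint-space move.
- manip.command_gripper(opening): opening from 0.0 (shut) to 1.0 (fully open); the grip force is fixed at half the most; returns when the fingers have stopped.
- manip.wait(seconds).
- kin.inverse_kinematics(position, orientation): joint angles nearest the present ones, or None.
- viewer.read_camera(name): name is "side" or "top" or "wrist"; returns the picture (480x640x3 uint8, red, green, blue); there is no depth.
- viewer.camera_info(name): a dict with "intrinsics" (3x3 intrinsics, pixels), "dist" ([k1, k2, p1, p2, k3] as OpenCV has them; the pictures are not rectified), "T" (4x4, takes a point from camera to world coordinates); the wrist camera has in their place "tool_from_camera" (4x4, takes a point from camera to tool coordinates, whose origin is the TCP and whose axes are the flange's). Camera axes: x right, y up, looking along -z (the intrinsics and any distortion apply to the point x, -y, -z); pixel columns grow to the right and rows downward; lengths in m; the calibration is good to about 2 mm. A picture is of the moment at which its call begins: read the wrist's pose just before it. camera_info takes no time and is no camera call.
A pose or a line that the arm cannot do raises manip.MotionError and nothing moves.
- manip.job_done(): hands the job in; it is judged then, once.
Trained networks look in the newest picture that a camera, given by its name, has taken for a name from the list of things; names that differ only in an ending like _2 or _b are one class to them, and where a whole thing is asked for, a point or a joint stands for the part that bears it (a point fixed in the world has none). Each returns a list of dicts, best first, with "conf" (0 to 1); they miss things now and then, are a little off and sometimes report something else, mostly with a low value. They report only what shows in the picture. A call takes as long as a camera call.
- nets.recognise(camera, query): "bbox" ([centre column, centre row, width, height] in pixels, round what is visible of it).
Readings, each from a call of its own:
- manip.get_time(): time.
- manip.get_joint_pos(): joint angles.
- manip.get_qvel(): joint speeds.
- manip.get_effort(): joint torques, N m.
- manip.get_tcp_pos(): TCP position.
- manip.get_ee_rot(): TCP orientation.
- manip.get_ft_force(): force on the tool from outside, world axes, zero at the start.
- manip.get_ft_torque(): the same for the moment, N m.
- manip.get_grip_width(): opening from 0.0 (shut) to 1.0 (fully open).
- manip.get_finger_force(): force on a finger pad.
Only numpy, scipy, OpenCV 4.12 (cv2) and the standard library are available. Lean on these libraries where they do the work, as an engineer would, in place of code of your own. Each camera call takes 0.05 s, during which the arm holds its last target. There are 200 camera calls.

### The job

The filling cap of the steel pressure can has been started crooked: one of its three pins is in its thread, the other two are riding on top of theirs. Do not force it on: turn it backward (anticlockwise from above) by its bar until it drops and sits level, then screw it clockwise, fully down to its stop so that the bar points at the keeper. Then swing the keeper over and fully down across the end of the bar, and do not shift the beaker, petri dish, air pump, tube rack or wash bottle that stand round the can.

Things in the scene. Friction and masses are not known exactly. Their poses are not given: they have to be found in the camera images.
- vessel: Squat steel pressure can, fixed, 176 mm across, shoulder 106 mm high, with a filling neck in the middle. Origin: centre of its underside on the bench; z up, +x from the neck to the keeper's bracket (two cheeks 34 mm wide overall, 77 to 91 mm from the neck's axis, 153 mm high). Gauge, relief valve, barb and the two side handles stay lower than 130 mm.
- neck_rim (a point): Point on the neck's axis at rim height, 135 mm above the bench. The neck is 52 mm across and open, with three equal right-handed thread ridges outside (64 mm across them, 3 starts, lead 30 mm, 10 mm from ridge to ridge). All cap angles given here are those of bar_end about this axis from the can's +x, anticlockwise seen from above.
- cap: Loose screw cap, 0.55 kg, disc 80 mm across, 6 mm thick. Origin: centre of its under face; z along its axis, x along the bar to bar_end. Three claws (21 mm down, 41 mm from the axis) with inward pins at 0, 120, 240 degrees; a ball spigot centres it. Start: tilted 12 degrees, low at bar_end, at 38 to 52 degrees. It turns easily (1 to 3 N at a bar end) and stays where left.
- bar_end (a point): Point on the bar's mid-line, 60 mm from the cap's axis, over its pin that is in the thread; this end belongs under the keeper. Turned backward, the cap drops level as bar_end passes 80 to 90 degrees (95 is a safe place to stop), origin then 142 mm above the bench. Then clockwise: hard stop at 0 to 2 degrees, level, origin at 135 mm. Driven forward while crooked it jams crooked.
- bar_end_2 (a point): Point on the bar's mid-line, 60 mm from the cap's axis, at the other end. The bar is 136 mm long, 14 mm wide, 12 mm high, its mid-line 16 mm above the cap's under face; below its ends, beyond 41 mm from the axis, is free space down to the shoulder. Either arm may be pushed sideways near its end to turn the cap, slowly, without gripping; it then does not tip.
- keeper (a joint): Keeper angle, rad: 0 closed (level, from its pivot towards the neck, one prong each side of the bar), growing as it swings up and outward; starts at 1.9 to 2.35, leaning outward; limit 2.45. Stiff hinge (0.02 N m): it stays where left, 1 to 2 N at its end moves it. If the bar is over 4 degrees off its stop, the prongs land on it.
- keeper_hinge (a point): The keeper's pivot, 84 mm from the neck's axis along the can's +x, 147 mm above the bench; its axis is level, along the can's y.
- keeper_tab (a point): Point on the turned-up thumb tab at the keeper's free end, 40 mm along it from the pivot, 18 mm to its back (the side on top when closed, outward when it leans back); the tab's tip is 49 mm along, 25 mm back. The strip is 28 mm wide, its flat back 16.5 mm behind the pivot (163.5 mm above the bench when closed), up to 38 mm along. Two prongs 22 mm apart point the other way.
- beaker: Bystander, to be left where it stands: glass beaker, 73 mm across, 92 mm high; origin at the centre of its underside.
- petri_2: Bystander, to be left where it stands: closed petri dish, 92 mm across, 15 mm high, left of the can; origin at the centre of its underside.
- air_pump: Bystander, to be left where it stands: small dark air pump, 103 x 130 x 76 mm; origin at the centre of its underside.
- tube_rack: Bystander, to be left where it stands: wooden rack with test tubes, 58 x 185 x 148 mm; origin at the centre of its underside.
- wash_bottle: Bystander, to be left where it stands: wash bottle with a bent spout, 206 mm high; origin at the centre of its underside.

How it is judged:
By the outcome, as a careful person would: the job done as asked, in the order asked, and still so for the second after the job is handed in, with the robot touching nothing.
It also fails if it takes over 54 s, if anything falls off the work surface, if the arm or the gripper's body presses on something with over 40 N, if the wrist force passes 120 N, or if a joint passes its speed limit or range.

## Working session

There is one attempt and no reset: what is moved stays moved. The work goes in short steps, each a Python script; the robot and the scene stay as the last script left them, time stands still between calls to the robot, and variables do not carry over. Pictures are saved under pics/ and viewed, at most 10 in all, crops included, and the job is handed in when it is done.

```bash
mkdir -p pics; ls; python3 - <<'E'
from station import manip, kin, viewer, nets
import cv2,numpy as np
for c in ("side","top"):
    im=viewer.read_camera(c); cv2.imwrite(f"pics/{c}0.png",im[:,:,::-1])
    i=viewer.camera_info(c); print(c,np.round(i["T"],3).tolist(),np.round(i["intrinsics"],1).tolist(),i["dist"])
    for q in ("vessel","cap","keeper","bar_end","keeper_tab","beaker","petri_2","air_pump","tube_rack","wash_bottle"):
        try: print(q,[(np.round(d["bbox"]).tolist(),round(d["conf"],2)) for d in nets.recognise(c,q)[:2]])
        except Exception as e: print(q,e)
print(viewer.camera_info("wrist")); print(manip.get_ee_rot(),manip.get_time())
E
```

```text
pics
station.py
side [[-0.978, 0.123, -0.17, 0.355], [-0.21, -0.596, 0.775, 0.869], [-0.006, 0.793, 0.609, 0.877], [0.0, 0.0, 0.0, 1.0]] [[484.3, 0.0, 323.5], [0.0, 484.3, 246.6], [0.0, 0.0, 1.0]] [-0.03494237  0.          0.          0.          0.        ]
vessel [([340.0, 302.0, 92.0, 68.0], 0.9)]
cap [([332.0, 268.0, 35.0, 48.0], 0.73)]
keeper [([305.0, 290.0, 20.0, 13.0], 0.61)]
bar_end [([334.0, 265.0, 28.0, 53.0], 0.82)]
keeper_tab [([304.0, 285.0, 20.0, 13.0], 0.45)]
beaker [([372.0, 234.0, 30.0, 41.0], 0.9), ([303.0, 287.0, 17.0, 17.0], 0.31)]
petri_2 [([307.0, 388.0, 45.0, 38.0], 0.61)]
air_pump [([309.0, 228.0, 37.0, 44.0], 0.95), ([234.0, 353.0, 46.0, 70.0], 0.2)]
tube_rack [([233.0, 353.0, 44.0, 72.0], 0.82), ([340.0, 302.0, 92.0, 67.0], 0.64)]
wash_bottle [([365.0, 195.0, 19.0, 47.0], 0.66)]
top [[-0.001, 0.994, -0.112, 0.387], [-1.0, -0.002, -0.009, -0.086], [-0.009, 0.112, 0.994, 1.622], [0.0, 0.0, 0.0, 1.0]] [[562.7, 0.0, 325.0], [0.0, 562.7, 238.3], [0.0, 0.0, 1.0]] [-0.00038885  0.          0.          0.          0.        ]
vessel [([287.0, 258.0, 78.0, 86.0], 0.
[... 433 characters left out ...]
0, 25.0], 0.97)]
{'intrinsics': array([[392.51549998,   0.        , 310.76060296],
       [  0.        , 392.51549998, 238.32632064],
       [  0.        ,   0.        ,   1.        ]]), 'dist': array([-0.06195134,  0.        ,  0.        ,  0.        ,  0.        ]), 'tool_from_camera': array([[ 7.16127482e-04,  9.54413685e-01,  2.98486189e-01,
         8.21177781e-02],
       [ 9.99999739e-01, -6.54815425e-04, -3.05416117e-04,
        -7.30422254e-05],
       [-9.60399610e-05,  2.98486329e-01, -9.54413905e-01,
        -1.62215774e-01],
       [ 0.00000000e+00,  0.00000000e+00,  0.00000000e+00,
         1.00000000e+00]])}
[ 4.91490241e-07  9.81260337e-01  1.92686666e-01 -2.66495479e-06] 1.1
```

```bash
python3 - <<'E'
import cv2,numpy as np
a=cv2.imread("pics/top0.png")[180:310,180:380]; b=cv2.imread("pics/side0.png")[230:360,240:440]
cv2.imwrite("pics/c0.png",np.vstack([cv2.resize(a,(460,299),interpolation=cv2.INTER_CUBIC),cv2.resize(b,(460,299),interpolation=cv2.INTER_CUBIC)]))
a=cv2.imread("pics/top0.png")[200:310,230:370]; cv2.imwrite("pics/c1.png",cv2.resize(a,(700,550),interpolation=cv2.INTER_CUBIC))
b=cv2.imread("pics/side0.png")[240:350,280:400]; cv2.imwrite("pics/c2.png",cv2.resize(b,(600,550),interpolation=cv2.INTER_CUBIC))
E
```

```text
(no output)
```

View pics/c1.png

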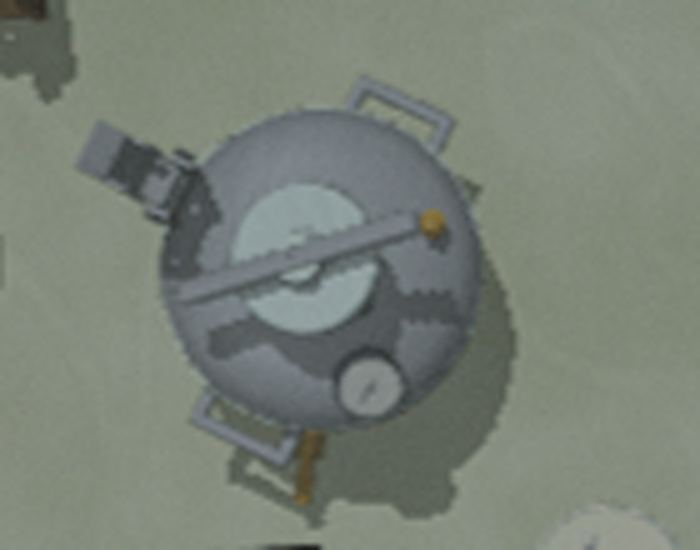

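View pics/c2.png

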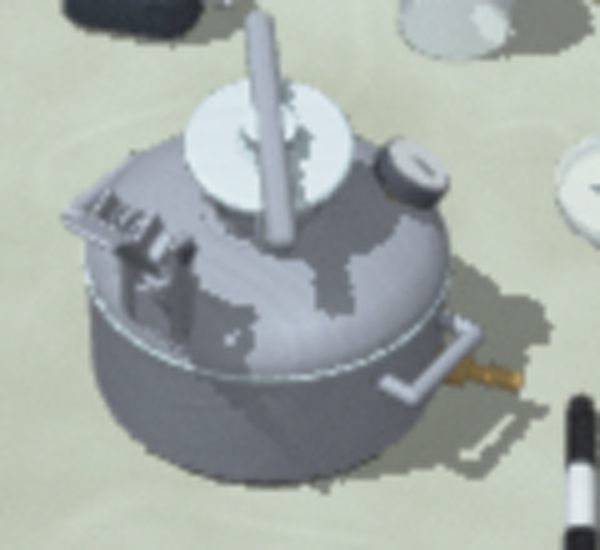

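The top view shows the bar running from crop (180,292), which is bar_end on the keeper side, to (420,225), with the keeper leaning outward at (130,170). The side view agrees: the lower bar end is next to the bracket. Next I get a coarse pose and look with the wrist camera.

```bash
cat > h.py <<'E'
from station import manip, kin, viewer, nets
import cv2, numpy as np
from scipy.spatial.transform import Rotation as R
def quat(yaw):  # tool down, tool x at world yaw (rad)
    return np.array([0,np.cos(yaw/2),np.sin(yaw/2),0])
def camT(name, tcp=None, q=None):
    i=viewer.camera_info(name)
    if name!="wrist": return i,i["T"]
    T=np.eye(4); T[:3,:3]=R.from_quat(np.r_[q[1:],q[0]]).as_matrix(); T[:3,3]=tcp
    return i,T@i["tool_from_camera"]
def ray(i,T,px,z):
    u=cv2.undistortPoints(np.array([[px]],float),i["intrinsics"],i["dist"])[0,0]
    d=T[:3,:3]@np.array([u[0],-u[1],-1]); return T[:3,3]+d*(z-T[2,3])/d[2]
def proj(i,T,P):
    c=(np.atleast_2d(P)-T[:3,3])@T[:3,:3]; c=c*[1,-1,-1]
    return cv2.projectPoints(c,np.zeros(3),np.zeros(3),i["intrinsics"],i["dist"])[0][:,0]
E
python3 - <<'E'
from h import *
i,T=camT("top")
f=lambda x,y:(230+x/5-.4,200+y/5-.4)
c=ray(i,T,f(321,269),.09); k=ray(i,T,f(175,190),.153)
yaw=np.arctan2(*(k-c)[[1,0]]); print(c,k,np.linalg.norm((k-c)[:2]),np.degrees(yaw))
be=ray(i,T,f(180,292),.15);b2=ray(i,T,f(420,222),.185);print(be,b2,np.linalg.norm(be-b2))
d=np.array([np.cos(yaw),np.sin(yaw)])
p=np.r_[c[:2]+.02*d,.37]
q=quat(yaw)
print(kin.inverse_kinematics(p,q))
manip.movel([*manip.get_tcp_pos()[:2],.37],v=.25)
manip.move_pose(p,q); print(manip.get_time())
tc,qq=manip.get_tcp_pos(),manip.get_ee_rot(); np.savez("w1.npz",tc=tc,q=qq)
im=viewer.read_camera("wrist"); cv2.imwrite("pics/w1.png",im[:,:,::-1])
for n in("cap","keeper","bar_end","keeper_tab","vessel"): print(n,[(np.round(x["bbox"]).tolist(),round(x["conf"],2)) for x in nets.recognise("wrist",n)[:2]])
E
```

```text
[0.51808591 0.01227635 0.09      ] [0.55446159 0.08526922 0.153     ] 0.08155457841834272 63.510829329264496
[0.50092544 0.08237476 0.15      ] [ 0.53407349 -0.04455414  0.185     ] 0.1357745878832043
[ 3.46528188e-02  1.34065498e-01  1.67731074e+00 -4.44089210e-16
  1.33021642e+00  4.96976063e-01]
4.2417
cap [([305.0, 218.0, 98.0, 110.0], 0.94)]
keeper [([309.0, 107.0, 31.0, 59.0], 0.96), ([310.0, 177.0, 177.0, 195.0], 0.34)]
bar_end [([306.0, 215.0, 98.0, 113.0], 0.83)]
keeper_tab [([308.0, 109.0, 32.0, 59.0], 0.75)]
vessel [([370.0, 9.0, 35.0, 15.0], 0.68), ([365.0, 391.0, 49.0, 80.0], 0.65)]
```

View pics/w1.png

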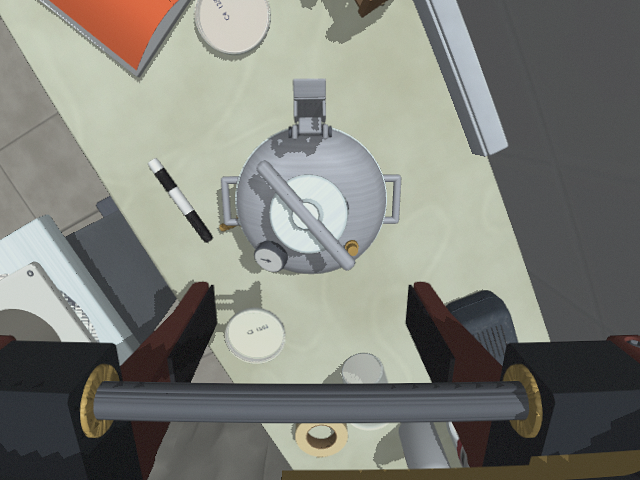

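The wrist view shows the can centred near (310,200), the keeper at (309,107), the bar from (263,167) to (350,265), and no finger in the way. I zoom in for accurate points.

```bash
python3 - <<'E'
import cv2
a=cv2.imread("pics/w1.png")[75:275,215:405]; cv2.imwrite("pics/w1c.png",cv2.resize(a,None,fx=3,fy=3,interpolation=cv2.INTER_CUBIC))
E
```

```text
(no output)
```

View pics/w1c.png

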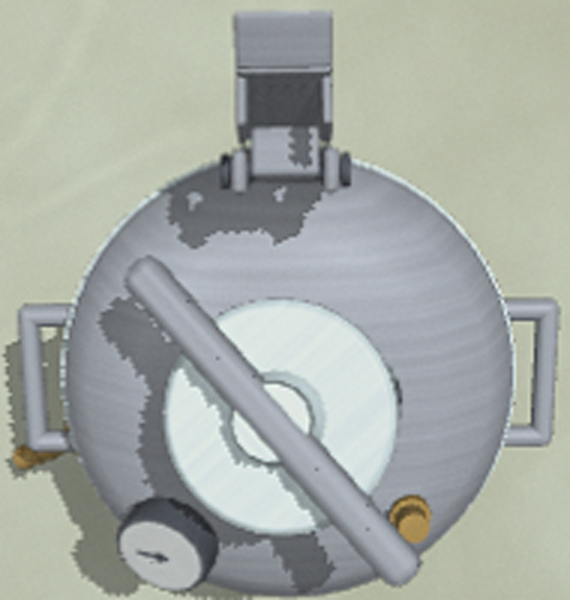

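```bash
python3 - <<'E'
from h import *
from scipy.optimize import least_squares
w=np.load("w1.npz"); i,T=camT("wrist",w["tc"],w["q"])
f=lambda x,y:np.array([215+(x+.5)/3-.5,75+(y+.5)/3-.5])
h=ray(i,T,f(286,170),.147)
for z in(.08,.09,.1): 
    l,r=ray(i,T,f(67,373),z),ray(i,T,f(514,373),z); print(z,(l+r)/2,np.linalg.norm(l-r), np.degrees(np.arctan2(*(h-(l+r)/2)[[1,0]])),np.linalg.norm((h-(l+r)/2)[:2]))
# fit: axis x,y,yaw ,cap angle, cap origin height, keeper angle
obs=np.array([f(286,170),f(132,263),f(409,580),f(236,12),f(331,12),f(225,170),f(346,170)])
def model(p):
    x,y,yaw,a,hh,th=p; e=lambda t:np.array([np.cos(t),np.sin(t),0]); c=np.array([x,y,0]); Z=np.array([0,0,1])
    u=e(yaw);v=e(yaw+np.pi/2); t=np.radians(12)
    bd=e(yaw+a)*np.cos(t)-Z*np.sin(t); n=e(yaw+a)*np.sin(t)+Z*np.cos(t)
    m=c+Z*hh+n*.016
    tip=c+u*(.084-.049*np.cos(th)+.025*np.sin(th))+Z*(.147+.049*np.sin(th)+.025*np.cos(th))
    H=c+u*.084+Z*.147
    return np.array([H,m+bd*.068,m-bd*.068,tip+v*.014,tip-v*.014,H+v*.02,H-v*.02])
s=least_squares(lambda p:(proj(i,T,model(p))-obs).ravel(),[.518,.012,1.1,.75,.145,2.1],x_scale=[.01,.01,.1,.1,.01,.1])
p=s.x; print(p,np.degrees(p[2:4]),np.round(s.fun,1),s.cost); np.save("p.npy",p)
for n in ("top","side"):
    j,Tn=camT(n); print(n,np.round(proj(j,Tn,model(p)),1).tolist())
E
```

```text
0.08 [0.52286846 0.01946189 0.08      ] 0.1748656500259954 64.61529947576688 0.07927569275790389
0.09 [0.52377381 0.02131041 0.09      ] 0.17099836760803175 64.63421350572672 0.0772175361091722
0.1 [0.52467916 0.02315892 0.1       ] 0.16713108519006817 64.65416341303933 0.07515938833599817
[0.51755024 0.01746302 1.09073638 0.75452725 0.14034388 2.02449414] [62.49459123 43.23122713] [-0.9 -0.6  1.5  2.  -0.4 -0.  -0.2 -0.3  1.4  0.3 -1.6 -1.   0.1 -0.2] 6.503737625129208
top [[262.3, 237.2], [265.1, 259.1], [313.3, 244.4], [243.3, 232.7], [248.4, 223.2], [258.8, 243.8], [265.9, 230.5]]
side [[310.4, 287.2], [336.4, 290.3], [331.9, 244.2], [301.5, 289.3], [291.7, 283.7], [317.2, 291.1], [303.7, 283.4]]
```

```bash
cat >> h.py <<'E'
def cyl(p,a,r,z):  # world point at can angle a (rad)
    t=p[2]+a; return np.array([p[0]+r*np.cos(t),p[1]+r*np.sin(t),z])
def turn(p,a0,a1,z,v=.05,step=12,**k):  # straddling bar_end_2, commanded bar_end angle a0->a1 (deg)
    n=max(1,int(np.ceil(abs(a1-a0)/step)))
    for a in np.linspace(a0,a1,n+1)[1:]:
        A=np.radians(a); hit=manip.movel(cyl(p,A+np.pi,.062,z),frame=quat(p[2]+A),v=v,**k)
        print(round(a,1),hit,np.round(manip.get_ft_force(),1))
        if hit: break
    return a
def snap(name,tag):
    tc,q=manip.get_tcp_pos(),manip.get_ee_rot()
    im=viewer.read_camera(name); cv2.imwrite(f"pics/{tag}.png",im[:,:,::-1]); np.savez(tag+".npz",tc=tc,q=q)
    return im
E
python3 - <<'E'
from h import *
p=np.load("p.npy"); a=p[3]; q=quat(p[2]+a)
manip.command_gripper(.42)
manip.move_pose(cyl(p,a+np.pi,.062,.25),q)
print(manip.movel(cyl(p,a+np.pi,.062,.142),v=.1,until_force=6),manip.get_tcp_pos(),manip.get_ft_force(),manip.get_time())
E
```

```text
False [ 0.53486456 -0.04225858  0.14260032] [0.04495499 0.35071607 0.65202819] 7.5333
```

```bash
python3 - <<'E'
from h import *
p=np.load("p.npy"); a=np.degrees(p[3])
a=turn(p,a,107,.142,until_force=15); print(manip.get_time())
snap("wrist","w2"); im=cv2.imread("pics/w2.png"); 
s=snap("side","s2"); s=cv2.resize(s[220:360,250:410,::-1],(480,420),interpolation=cv2.INTER_CUBIC)
cv2.imwrite("pics/m2.png",np.hstack([cv2.resize(im,(320,420),interpolation=cv2.INTER_AREA)*0+255,s])[:,320:])
E
```

```text
53.9 False [-0.9  1.   0.5]
64.5 False [-0.7  1.  -0.7]
75.1 False [-0.1  0.2  1.2]
85.7 False [ 0.7 -0.1 -0.1]
96.4 False [-0.4  0.6 -0.2]
107.0 False [ 0.4 -0.3  0.2]
9.8333
```

View pics/w2.png

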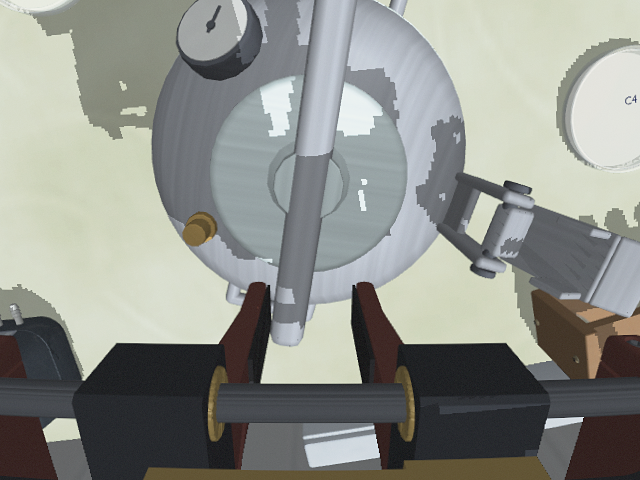

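View pics/m2.png

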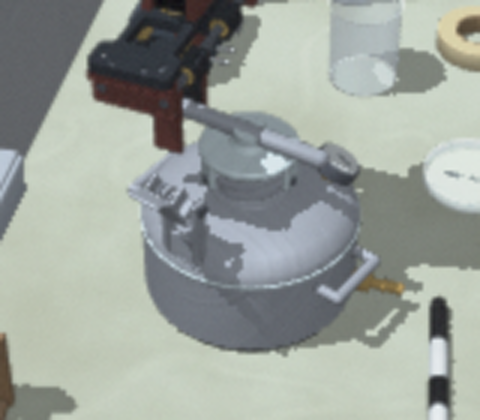

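```bash
python3 - <<'E'
from h import *
p=np.load("p.npy"); w=np.load("w2.npz"); i,T=camT("wrist",w["tc"],w["q"])
t=np.linspace(0,2*np.pi,181); 
def disc(x,y,z,tilt,a):
    u=np.array([np.cos(p[2]+a),np.sin(p[2]+a),0]);v=np.array([-u[1],u[0],0]); n=np.array([0,0,1.])
    u2=u*np.cos(tilt)-n*np.sin(tilt)
    return proj(i,T,np.array([x,y,z])+.04*(np.outer(np.cos(t),u2)+np.outer(np.sin(t),v)))
a=np.radians(99)
for nm,(z,ti) in dict(level=(.148,0),tilt=(.148,.21)).items():
    D=disc(p[0],p[1],z,ti,a); print(nm,D.min(0),D.max(0))
print("obs 211 75 407 272")
# bar: level ends, mid z .158
for aa in (95,98,101):
    A=np.radians(aa); print(aa,proj(i,T,[cyl(p,A+np.pi,.068,.158),cyl(p,A,.05,.158)]).round(0).tolist())
# hinge: bolt heads (517,187),(486,268)
print("hinge",ray(i,T,(502,228),.147),cyl(p,0,.084,.147))
E
```

```text
level [209.43335044  62.11585937] [411.10818305 264.72443929]
tilt [208.98023936  67.2902415 ] [410.11793476 270.09537682]
obs 211 75 407 272
95 [[277.0, 332.0], [340.0, 30.0]]
98 [[286.0, 333.0], [333.0, 29.0]]
101 [[294.0, 334.0], [325.0, 28.0]]
hinge [0.55613788 0.09254064 0.147     ] [0.55634416 0.09196827 0.147     ]
```

```bash
python3 - <<'E'
from h import *
p=np.load("p.npy"); i,T=camT("side"); j,U=camT("wrist",*[np.load("w2.npz")[k] for k in("tc","q")])
A=np.radians(98.5); Z=np.array([0,0,1])
for nm,t,h in(("level",0,.142),("tilt",np.radians(12),.142),("tilt",np.radians(12),.148)):
    e=cyl([0,0,p[2]],A,1,0); bd=e*np.cos(t)-Z*np.sin(t); n=e*np.sin(t)+Z*np.cos(t); s=np.cross(n,bd)
    c=np.array([p[0],p[1],h])
    P=[c+n*.016+bd*r for r in(.068,0,-.05)]
    Q=[c+n*.016+bd*r+s*k*.007 for r in(.045,-.055) for k in(1,-1)]
    q=proj(j,U,Q); print(nm,h,((proj(i,T,P)-[250,220])*3).round(0).tolist(),"wrist",q.round(0).tolist(),np.linalg.norm(q[0]-q[1]),np.linalg.norm(q[2]-q[3]))
im=cv2.imread("pics/w2.png"); s=cv2.imread("pics/s2.png")[245:300,300:380]
cv2.imwrite("pics/m3.png",cv2.resize(s,None,fx=9,fy=9,interpolation=cv2.INTER_CUBIC))
E
```

```text
level 0.142 [[330.0, 164.0], [252.0, 134.0], [197.0, 114.0]] wrist [[309.0, 41.0], [349.0, 47.0], [274.0, 304.0], [308.0, 308.0]] 40.85493461833291 33.90235311872832
tilt 0.142 [[331.0, 179.0], [256.0, 136.0], [202.0, 105.0]] wrist [[310.0, 39.0], [348.0, 45.0], [273.0, 306.0], [309.0, 311.0]] 38.35736197281063 36.59027283827103
tilt 0.148 [[331.0, 173.0], [256.0, 130.0], [201.0, 99.0]] wrist [[310.0, 36.0], [349.0, 42.0], [272.0, 314.0], [309.0, 319.0]] 39.959045267098325 38.02566972105844
```

View pics/m3.png

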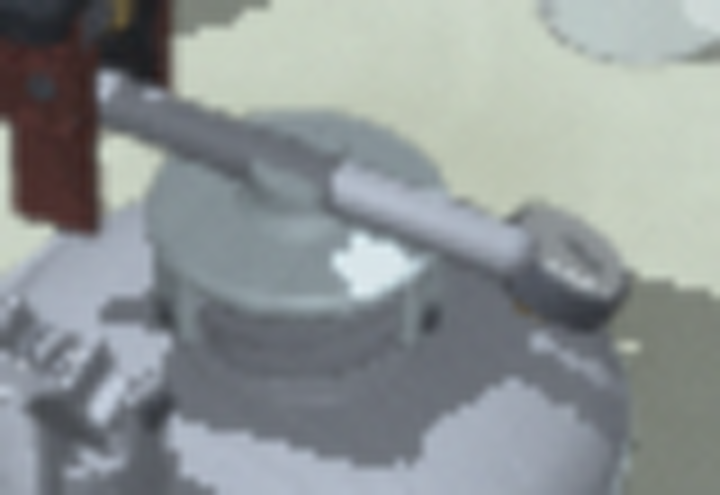

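The cap sits level: the bar slope in the side view is 0.42, against 0.38 predicted for level and 0.57 for tilted, and bar_end is within 2 px of the level model at about 98 degrees. Now I screw it clockwise.

```bash
python3 - <<'E'
from h import *
p=np.load("p.npy")
manip.movel(cyl(p,np.radians(107)+np.pi,.062,.1385),v=.05)
turn(p,107,10,.1385,v=.06,step=16,until_force=15)
a=turn(p,10,-18,.1385,v=.025,step=28,until_force=9)
print(manip.get_tcp_pos(),manip.get_ft_force(),manip.get_time())
t=manip.get_tcp_pos()[:2]-p[:2]; print("tool at can angle",np.degrees(np.arctan2(t[1],t[0])-p[2])+180)
snap("wrist","w3")
E
```

```text
93.1 False [-0.2  0.1 -0.1]
79.3 False [-0.3 -0.3  0. ]
65.4 False [-1.1 -0.1 -0.1]
51.6 False [ 0.3  0.2 -0.8]
37.7 False [-0.8  0.7 -0.2]
23.9 False [-0.2  0.1 -0.1]
10.0 False [-0.1  0.2  0.2]
-18.0 True [ 2.9 -0.6  1.3]
[ 0.48407212 -0.03117532  0.13934526] [ 2.94341981 -0.59411258  1.28036402] 13.8167
tool at can angle -7.034508684132732
```

View pics/w3.png

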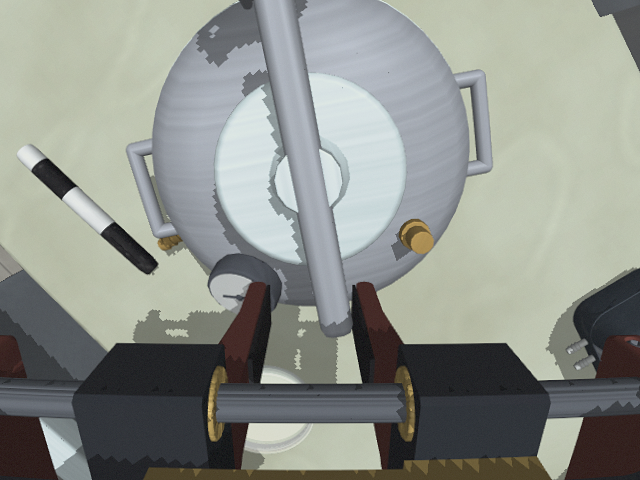

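```bash
python3 - <<'E'
from h import *
p=np.load("p.npy"); j,U=camT("wrist",*[np.load("w3.npz")[k] for k in("tc","q")])
a,b=ray(j,U,(338,325),.151),ray(j,U,(276,3),.151); d=b-a; print("bar angle",np.degrees(np.arctan2(d[1],d[0])-p[2]),np.linalg.norm(d))
t=manip.get_tcp_pos(); A0=-7.0
print(manip.movel(cyl(p,np.radians(-14)+np.pi,.062,.1385),frame=quat(p[2]+np.radians(-12)),v=.02,until_force=14))
t=manip.get_tcp_pos()[:2]-p[:2]; A=np.degrees(np.arctan2(t[1],t[0])-p[2])+180; print("tool at",A,manip.get_ft_force())
manip.movel(cyl(p,np.radians(A+5)+np.pi,.062,.1385),v=.05)   # back off
manip.movel([*manip.get_tcp_pos()[:2],.26],v=.15)
manip.move_pose(cyl(p,0,.01,.37),quat(p[2])); print(manip.get_time())
snap("wrist","w4")
a=cv2.imread("pics/w4.png")[75:275,215:405]; cv2.imwrite("pics/w4c.png",cv2.resize(a,None,fx=3,fy=3,interpolation=cv2.INTER_CUBIC))
E
```

```text
bar angle 1.0120270371318443 0.12688019565132855
True
tool at -7.255402361708121 [ 4.36946106 -1.30113057 -0.36387921]
16.0083
```

View pics/w4c.png

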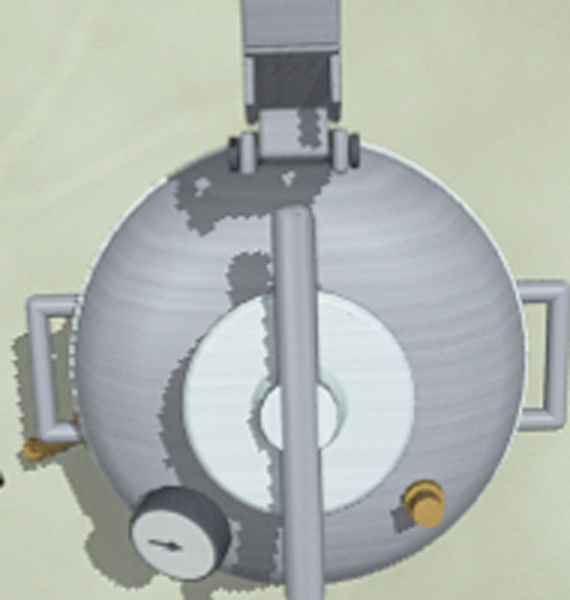

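The bar points at the keeper, from (294,205) in line with the hinge at (295,148). It measures about 1 degree and did not move under a second, 14 N push. Now the keeper, with the fingers shut.

```bash
python3 - <<'E'
from h import *
p=np.load("p.npy"); q=quat(p[2])
manip.command_gripper(0)
manip.move_pose(cyl(p,0,.162,.24),q)
print(manip.movel(cyl(p,0,.162,.167),v=.1,until_force=6))
for r,z in((.135,.167),(.115,.168),(.09,.173),(.07,.175)):
    print(r,manip.movel(cyl(p,0,r,z),v=.05,until_force=12),manip.get_ft_force().round(1))
print(manip.movel(cyl(p,0,.068,.158),v=.025,until_force=10),manip.get_tcp_pos(),manip.get_ft_force(),manip.get_time())
snap("side","s5")
s=cv2.imread("pics/s5.png")[235:335,270:390]; cv2.imwrite("pics/s5c.png",cv2.resize(s,None,fx=5,fy=5,interpolation=cv2.INTER_CUBIC))
E
```

```text
False
0.135 True [1.9 1.2 1.5]
0.115 True [1.3 0.6 1.9]
0.09 False [-0.6  0.1 -0.4]
0.07 False [ 0.1  0.2 -0.4]
True [0.54938937 0.07825193 0.16379078] [-1.24978894 -0.07281434  7.01362425] 21.375
```

```bash
python3 - <<'E'
from h import *
p=np.load("p.npy")
manip.movel(cyl(p,0,.068,.18),v=.1)
manip.movel(cyl(p,0,.060,.175),v=.1)
print(manip.movel(cyl(p,0,.060,.158),v=.025,until_force=10),manip.get_tcp_pos())
manip.movel(cyl(p,0,.060,.25),v=.15)
manip.move_pose(cyl(p,0,.01,.37),quat(p[2])); print(manip.get_time())
snap("wrist","w6");snap("side","s6")
a=cv2.imread("pics/w6.png")[75:275,215:405]; b=cv2.imread("pics/s6.png")[235:335,285:385]
cv2.imwrite("pics/f.png",np.hstack([cv2.resize(a,(380,400),interpolation=cv2.INTER_CUBIC),cv2.resize(b,(400,400),interpolation=cv2.INTER_CUBIC)]))
cur={}
for n in("beaker","petri_2","air_pump","tube_rack","wash_bottle"): print(n,[(np.round(x["bbox"]).tolist()) for x in nets.recognise("side",n)[:1]])
E
```

```text
True [0.54536706 0.07071673 0.1637459 ]
23.8167
beaker [[371.0, 233.0, 27.0, 38.0]]
petri_2 [[306.0, 388.0, 45.0, 39.0]]
air_pump [[311.0, 228.0, 38.0, 42.0]]
tube_rack [[233.0, 351.0, 44.0, 65.0]]
wash_bottle [[366.0, 195.0, 18.0, 48.0]]
```

View pics/f.png

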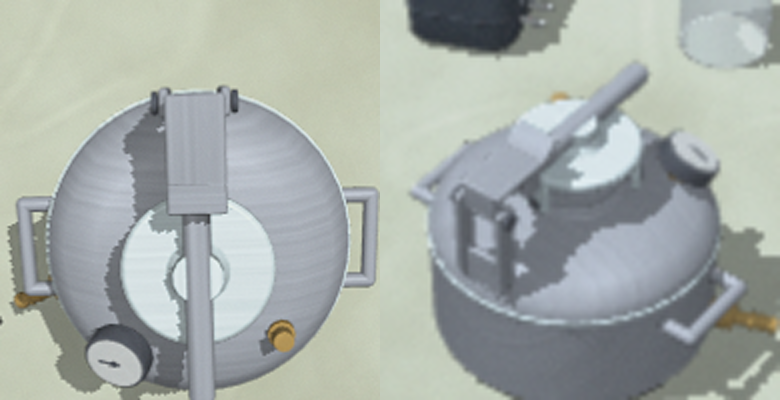

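The final view shows the keeper lying level over the bar end, with its strip at (195,150) and the bar emerging at (198,215). The bystanders are where they were.

```bash
python3 -c "
from h import *
print(manip.job_done())"
```

```text
the job is handed in; nothing more can be done
None
```

I turned the cap back until it sat level, screwed it down to its stop and closed the keeper over the bar end. The bystanders' positions are unchanged in the last side picture, and I handed the job in after about 24 s of robot time.

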